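Snap the blue lid shut on the blue-banded culture jar

TASK

Put the blue lid on the open jar with the blue band and press it straight down until it snaps fully home and sits level on the rim all round, then let go, with the jar still standing upright on the bench. Leave the orange lid and the open orange-banded jar where they are.

Things in the scene. Friction and masses are not known exactly. Their poses are not given: they have to be found in the camera images.
- jar_blue: Loose open white jar, blue band and rim; outer diameter 80 mm, inner 72, height 75 (rim). Origin: centre of underside, z up. Four spring catches inside, 6 mm below the rim, leave a 62 mm opening: a lid set in loosely rests on them, flange 10 mm above the rim; about 10 N (up to 15) down on its middle snaps it home. Then lid origin is 57 mm, knob top 108 mm above this origin. 0.4 kg.
- lid_blue: Loose all-blue snap lid, 60 g, standing upright on the bench. Origin: centre of the plug's underside, z up. Plug 18 mm deep, 56 mm diameter at its underside widening to a 68 mm bead at z = 6 to 8 mm; flange 84 mm diameter, z = 18 to 23 mm; upright round knob on the axis, 26 mm diameter, z = 23 to 51 mm: grip here.
- jar_orange: A bystander: the same open jar with an orange band and rim (80 mm diameter, 75 mm high, origin at the centre of its underside). It stays open where it stands. A shut jar with green band and lid, stacks of culture dishes up to 50 mm high and a marker also stand about.
- lid_orange: A bystander: the same lid in orange (84 mm flange, 51 mm high, origin at the centre of its plug's underside). It stays where it lies.
Mind the look-alikes: they are no part of the job. Leave any yellow look-alike of the lid_blue alone.

How it is judged:
At the end, for the whole second after the job is handed in: The blue lid is seated in the blue-banded jar: its flange within 3 mm of the rim, its centre within 10 mm of the jar's axis, level with the rim to 0.1 rad; the jar stands upright on the bench (within 0.17 rad, foot within 10 mm of bench height), and both are at rest (z of lid_blue in the frame of jar_blue between 0.054 and 0.06 m and horizontal distance between lid_blue and jar_blue below 0.01 m and angle between the z axis of lid_blue and the z axis of jar_blue, either way round below 0.1 rad and angle between each of lid_blue, jar_blue's own z axis and vertical below 0.17 rad and height (world z) of jar_blue below 0.01 m and linear speed of each of lid_blue, jar_blue below 0.02 m/s); the robot touches nothing.
It fails at once if the orange jar or the orange lid is moved more than 30 mm, or tipped by more than 20 degrees (distance of any of jar_orange, lid_orange from where it was at the start of the episode above 0.03 m or angle between any of jar_orange, lid_orange's own z axis and vertical above 0.35 rad).
It also fails if it takes over 48 s, if anything falls off the work surface, if the arm or the gripper's body presses on something with over 40 N, if the wrist force passes 120 N, or if a joint passes its speed limit or range.

ROBOT

A 6-joint arm with a two-finger parallel gripper is mounted at the origin on the work surface. World frame = base frame: x ahead of the robot, y to its left, z up, the work surface at z = 0. Lengths are in m, angles in rad, forces in N, time in s.
With the tool pointing down it reaches from about 0.375 to 0.975 m from the base axis. Payload 3.8 kg.
Tool frame: the origin (TCP) lies at the very end of the fingers, on their centre line; the grasp point (between the pads) lies 19 mm behind it; z points along the fingers, y is the direction in which the jaws open and shut (so a half turn about z gives the same grasp; the last joint's range is limited). The gripper opens to 85 mm and grips with 20 to 120 N. Pads are 22 mm wide; open, the fingers measure 114 mm over their backs; the gripper's body (76 mm by 85 mm) begins 54 mm behind the grasp point. The pads swing forward as they close: fully open they stand 13 mm farther back than shut.
Start: joints at [-1.31, 0.264, 1.604, -0, 1.274, -0.037], TCP at [0.198, -0.645, 0.231] pointing down, gripper open.
Joint ranges: [-2.63, 2.63], [-0.94, 2.18], [0.31, 2.57], [-1.31, 4.45], [0, 2.66], [-2.55, 2.55]. Speed limits (rad/s): [2.57, 2.57, 3.14, 3.14, 3.14, 3.14].

INTERFACE

Orientations are given as a rotation vector (axis times angle).
In Python, from workcell import bot, viewer gives the robot as it stands.
- The arm moves only by the tool jog_arm, never from a script. Its argument "motion" is a list of rows, each an object of numbers: "dx", "dy", "dz": the shift along the world's x, y, z in cm; "turn": the turn about the world's z in rad. A call has 1 to 12 rows; each row shifts and turns the commanded pose from where the row before left it; what a row does not reach is not made up. A row lasts 1/12 s, in which the tool goes at most 41.7 mm and 7.16 degrees, less where a joint would pass 70% of its speed; a pose out of reach is approached as far as the arm can. A call is refused whole if a number of a shift passes 4.17 or a number of a turn 0.125, either way. A call with a gripper value outside its range is refused whole. "fingers" is the finger opening in cm, from 0 to 8.54, set as the call begins (left out, the last holds). The fingers move at their own pace and stop on an object; "grip_force" is the grip in N (left out, the last holds). Time passes only in rows, so rows that do not move let the fingers close. It gives the time, the measured TCP pose, the force and the opening at its end, in the units of the state.
- bot.read_state(): the state, without advancing time (a new reading comes with each control period).
- viewer.read_camera(name): name is "scene" or "top" or "wrist"; returns (picture, depth): 420x560x3 uint8, red, green, blue; 420x560 float32, m along the optical axis (not along the pixel's ray), 0 where there is no reading.
- viewer.camera_info(name): a dict with "vertical_fov" (degrees; the focal length in pixels is half the picture's height over the tangent of half this angle, whatever the lens; pixels are square), "cx", "cy" (the principal point, pixels), "dist" ([k1, k2, p1, p2, k3] as OpenCV has them; the pictures are not rectified), "R" (3x3) and "t" (3): a world point X has camera coordinates R X + t. Camera axes: x right, y down, z forward; pixel columns grow to the right and rows downward; lengths in m; the calibration is good to about 2 mm. A picture is of the moment at which its call begins: read the wrist's pose just before it. camera_info takes no time and is no camera call; for the wrist camera it gives the pose at the moment of the call.
- bot.finish_job(): hands the job in, once; it reports no verdict.
The state is a dict: "time": time; "q": joint angles; "joint_vel": joint speeds; "joint_torque": joint torques, N m; "tool_pos": TCP position; "tcp_rot": TCP orientation; "wrist_force": force on the tool from outside, world axes, zero at the start; "torque": the same for the moment, N m; "width": opening from 0.0 (shut) to 1.0 (fully open).
Only numpy, scipy, OpenCV 4.12 (cv2) and the standard library are available. Lean on these libraries where they do the work, as an engineer would, in place of code of your own. Each camera call takes 0.05 s, during which the arm holds its last target. There are 200 camera calls.

## Working session

There is one attempt and no reset: what is moved stays moved. The work goes in short steps, Python scripts to look and compute and a tool call to move; the robot and the scene stay as the last step left them, time stands still between calls to the robot, and variables do not carry over. Pictures are saved under pics/ and viewed, about 8 in all and at most 12, crops included, and the job is handed in when it is done.

Besides the shell and the picture viewer there is one more tool, called after "Emit:" as name(argument=value, ...), one argument or row to a line, values as JSON. jog_arm: Moves the arm, as the interface text tells. Its arguments: {"type":"object","properties":{"motion":{"type":"array"},"fingers":{"type":"number"},"grip_force":{"type":"number"}},"required":["motion"]}

```bash
mkdir -p pics; ls; cat > h.py <<'E'
import numpy as np, cv2
from workcell import bot, viewer
def cam(n):
    i=viewer.camera_info(n); p,d=viewer.read_camera(n)
    f=p.shape[0]/2/np.tan(np.radians(i["vertical_fov"])/2)
    K=np.array([[f,0,i["cx"]],[0,f,i["cy"]],[0,0,1]])
    return p,d,K,np.array(i["dist"],float),np.array(i["R"]),np.array(i["t"])
def ray(c,uv):
    _,_,K,D,R,t=c
    n=cv2.undistortPoints(np.array(uv,float).reshape(-1,1,2),K,D).reshape(-1,2)
    return -R.T@t, np.c_[n,np.ones(len(n))]@R
def onplane(c,uv,z):
    o,d=ray(c,uv); return o+d*((z-o[2])/d[:,2])[:,None]
def bydepth(c,uv):
    o,d=ray(c,uv); uv=np.array(uv,int).reshape(-1,2)
    return o+d*c[1][uv[:,1],uv[:,0]][:,None]
def save(n,p): cv2.imwrite("pics/"+n,p[...,::-1])
E
python3 - <<'E'
from h import *
a=cam("top");b=cam("scene")
np.savez("top.npz",p=a[0],d=a[1],K=a[2],D=a[3],R=a[4],t=a[5])
save("top.png",a[0]);save("scene.png",b[0])
for c in(a,b): print(-c[4].T@c[5])
E
```

```text
pics
[ 0.44408443 -0.07676381  0.88262691]
[ 1.34478378 -0.27151215  0.58960964]
```

View pics/top.png

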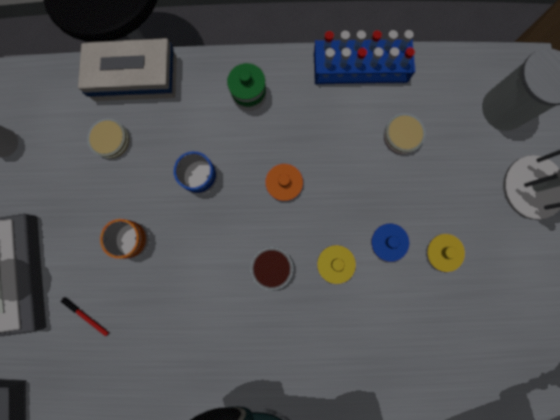

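View pics/scene.png

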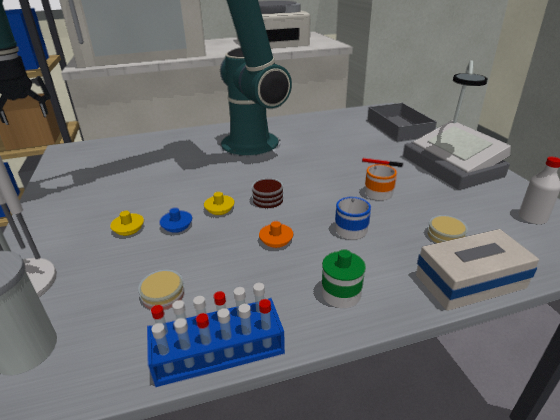

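Top view: the blue lid is at (391,242), with yellow look-alikes at (337,265) and (447,253). The blue-banded open jar is at (195,172), the orange-banded one at (123,239) and the orange lid at (285,183). In the scene view the blue lid stands upright at (176,220) and the blue jar is at (352,216). Next I'll measure them and take an enlarged crop to confirm.

```bash
python3 - <<'E'
from h import *
z=np.load("top.npz");c=[z[k] for k in"pdKDRt"]
p=c[0];hsv=cv2.cvtColor(p,cv2.COLOR_RGB2HSV)
def comp(lo,hi,box,name,h):
    x0,y0,x1,y1=box;m=np.zeros(p.shape[:2],np.uint8)
    m[y0:y1,x0:x1]=cv2.inRange(hsv,lo,hi)[y0:y1,x0:x1]
    cs,_=cv2.findContours(m,cv2.RETR_EXTERNAL,cv2.CHAIN_APPROX_NONE);k=max(cs,key=cv2.contourArea)
    P=onplane(c,k.reshape(-1,2),h)[:,:2].astype(np.float32)
    print(name,"ellipse px",[np.round(v,1) for v in cv2.fitEllipse(k)],"minEncl",cv2.minEnclosingCircle(P))
blue=((100,100,30),(130,255,255));
comp(*blue,(365,215,418,268),"lid",.023)
comp(*blue,(165,145,222,198),"jar rim",.075)
org=((4,120,60),(16,255,255))
comp(*org,(262,160,308,206),"lid_o",.023);comp(*org,(95,212,150,265),"jar_o",.075)
comp((20,120,60),(35,255,255),(315,240,360,290),"yel1",.023);comp((20,120,60),(35,255,255),(425,230,470,275),"yel2",.023)
for n,uv in dict(knob=(392,242),flange=(380,250),bench=(391,280)).items(): print(n,bydepth(c,[uv]))
L=cv2.resize(p[200:280,340:460],None,fx=5,fy=5,interpolation=2);J=cv2.resize(p[132:212,140:260],None,fx=5,fy=5,interpolation=2)
o=cv2.convertScaleAbs(cv2.resize(np.vstack([L,J]),(450,600)),alpha=1.6);save("crop.png",o)
print(bot.read_state())
E
```

```text
lid ellipse px [array([389.9, 242.1]), array([36.7, 37.9]), np.float64(160.2)] minEncl ((0.4650503993034363, -0.30163151025772095), 0.04186534136533737)
jar rim ellipse px [array([194.2, 171.6]), array([38.6, 42.8]), np.float64(126.0)] minEncl ((0.6198044419288635, 0.11373281478881836), 0.04664282128214836)
lid_o ellipse px [array([283.9, 181.9]), array([36.2, 36.5]), np.float64(124.4)] minEncl ((0.6032435894012451, -0.07344329357147217), 0.04175732284784317)
jar_o ellipse px [array([120.6, 238.4]), array([39. , 41.1]), np.float64(79.9)] minEncl ((0.48407137393951416, 0.26724281907081604), 0.04468926042318344)
yel1 ellipse px [array([336.1, 264.1]), array([36.8, 37.6]), np.float64(161.3)] minEncl ((0.420530766248703, -0.18201981484889984), 0.041216783225536346)
yel2 ellipse px [array([445.6, 252.5]), array([36.1, 37.3]), np.float64(154.3)] minEncl ((0.4389776885509491, -0.42338478565216064), 0.04160785302519798)
knob [[ 0.46419342 -0.29848134  0.05121293]]
flange [[ 0.44830367 -0.27914109  0.02164408]]
bench [[ 3.81709442e-01 -3.05564170e-01 -3.68770383e-05]]
{'time': 0.1, 'q': array([-1.30986912e+00,  2.64688246e-01,  1.60524446e+00, -1.79890181e-05,
        1.27369359e+00, -3.68977582e-02]), 'joint_vel': array([ 0.00105069, -0.00194718, -0.00391215, -0.00044184,  0.00034867,
        0.00098475]), 'joint_torque': array([-8.70879671e-05, -5.16708577e+01, -3.68588269e+01, -1.02845563e-04,
        6.30202296e-03, -2.29317459e-05]), 'tool_pos': array([ 0.19789649, -0.64464755,  0.2300757 ]), 'tcp_rot': array([-3.10482679e+00, -4.65803948e-01,  3.83671933e-04]), 'wrist_force': array([-0.92410474,  0.14970369,  0.40236038]), 'torque': array([-0.0285946 , -0.02676069, -0.00788733]), 'width': 1.00196666846254}
```

View pics/crop.png

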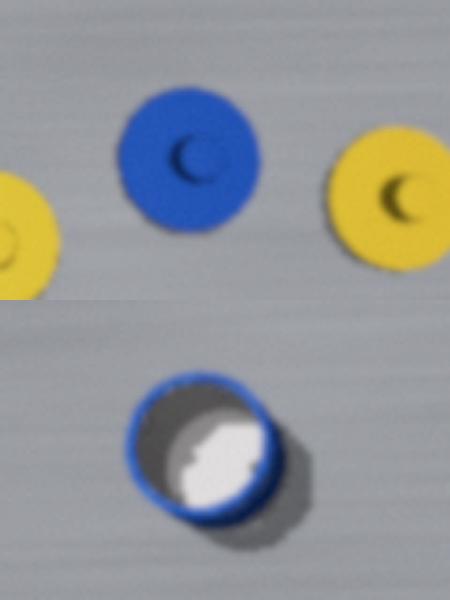

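The crop confirms it. The all-blue lid stands upright, knob up, between the two yellow look-alikes, and the open jar has the blue rim and band. I'll move above the lid.

Emit:
jog_arm(
  motion=[
    {"dx": 2.43,"dy": 3.12,"dz": -0.5},
    {"dx": 2.43,"dy": 3.12,"dz": -0.5},
    {"dx": 2.43,"dy": 3.12,"dz": -0.5},
    {"dx": 2.43,"dy": 3.12,"dz": -0.5},
    {"dx": 2.43,"dy": 3.12,"dz": -0.5},
    {"dx": 2.43,"dy": 3.12,"dz": -0.5},
    {"dx": 2.43,"dy": 3.12,"dz": -0.5},
    {"dx": 2.43,"dy": 3.12,"dz": -0.5},
    {"dx": 2.43,"dy": 3.12,"dz": -0.5},
    {"dx": 2.43,"dy": 3.12,"dz": -0.5},
    {"dx": 2.43,"dy": 3.12,"dz": -0.5},
    {},
  ],
  fingers=8.54,
  grip_force=60,
)

```text
validation failed for argument at $.mo...
```

Emit:
jog_arm(
  motion=[
    {},
    {},
    {},
  ],
)

```text
validation failed for argument at $.mo...
```

```bash
python3 - <<'E'
from h import *
s=bot.read_state();print(s["tool_pos"],s["tcp_rot"])
c=cam("wrist");p=c[0];hsv=cv2.cvtColor(p,cv2.COLOR_RGB2HSV)
m=cv2.inRange(hsv,(100,100,30),(130,255,255))
cs,_=cv2.findContours(m,cv2.RETR_EXTERNAL,cv2.CHAIN_APPROX_NONE)
for k in cs:
    if cv2.contourArea(k)>800:
        P=onplane(c,k.reshape(-1,2),.023)[:,:2].astype(np.float32); print(cv2.boundingRect(k),cv2.minEnclosingCircle(P))
save("w1.png",p)
E
```

```text
[ 0.19789649 -0.64464755  0.2300757 ] [-3.10482679e+00 -4.65803948e-01  3.83671933e-04]
```

View pics/w1.png

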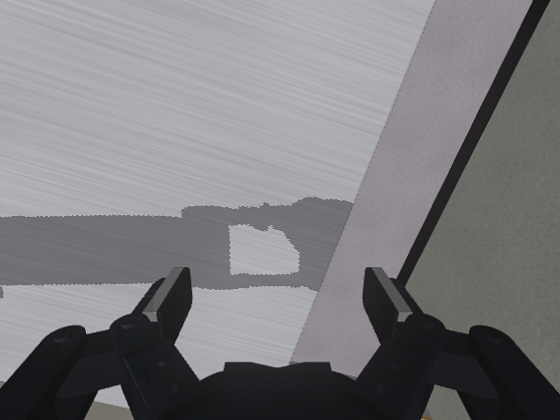

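The move was refused, probably because each row needs all four numbers. The arm hasn't moved, and the wrist view shows only bare bench and the finger tips at about (175,290) and (375,290).

Emit:
jog_arm(
  motion=[
    {"dx": 2.43,"dy": 3.12,"dz": -0.5,"turn": 0},
    {"dx": 2.43,"dy": 3.12,"dz": -0.5,"turn": 0},
    {"dx": 2.43,"dy": 3.12,"dz": -0.5,"turn": 0},
    {"dx": 2.43,"dy": 3.12,"dz": -0.5,"turn": 0},
    {"dx": 2.43,"dy": 3.12,"dz": -0.5,"turn": 0},
    {"dx": 2.43,"dy": 3.12,"dz": -0.5,"turn": 0},
    {"dx": 2.43,"dy": 3.12,"dz": -0.5,"turn": 0},
    {"dx": 2.43,"dy": 3.12,"dz": -0.5,"turn": 0},
    {"dx": 2.43,"dy": 3.12,"dz": -0.5,"turn": 0},
    {"dx": 2.43,"dy": 3.12,"dz": -0.5,"turn": 0},
    {"dx": 2.43,"dy": 3.12,"dz": -0.5,"turn": 0},
    {"dx": 0,"dy": 0,"dz": 0,"turn": 0},
  ],
  fingers=8.54,
  grip_force=60,
)

```text
time: 1.15
tool_pos: [0.468, -0.2962, 0.1749]
tcp_rot: [-3.102, -0.473, -0.001]
wrist_force: [0.3, -0.3, -0.7]
width: 0.998
```

Emit:
jog_arm(
  motion=[
    {"dx": 0,"dy": 0,"dz": 0,"turn": 0},
    {"dx": 0,"dy": 0,"dz": 0,"turn": 0},
    {"dx": 0,"dy": 0,"dz": 0,"turn": 0},
  ],
)

```text
time: 1.4
tool_pos: [0.4648, -0.303, 0.1764]
tcp_rot: [3.107, 0.465, -0.0]
wrist_force: [1.1, 0.7, 0.5]
width: 1.003
```

```bash
cat > lookb.py <<'E'
import sys
from h import *
s=bot.read_state();print(s["time"],s["tool_pos"],s["tcp_rot"],s["wrist_force"],s["width"])
c=cam("wrist");p=c[0];hsv=cv2.cvtColor(p,cv2.COLOR_RGB2HSV)
m=cv2.inRange(hsv,(100,100,30),(130,255,255))
cs,_=cv2.findContours(m,cv2.RETR_EXTERNAL,cv2.CHAIN_APPROX_NONE)
for k in cs:
    if cv2.contourArea(k)>800:
        for z in map(float,sys.argv[2:]):
            P=onplane(c,k.reshape(-1,2),z)[:,:2].astype(np.float32); print(cv2.boundingRect(k),z,cv2.minEnclosingCircle(P))
save(sys.argv[1],p)
E
python3 lookb.py w2.png .023
```

```text
1.4 [ 0.46480135 -0.30298784  0.17635772] [ 3.10666095e+00  4.64598122e-01 -4.68343243e-04] [1.13339297 0.69384955 0.45583983] 1.0031020349382587
(235, 154, 81, 79) 0.023 ((0.4643246531486511, -0.30045029520988464), 0.04189823195338249)
```

View pics/w2.png

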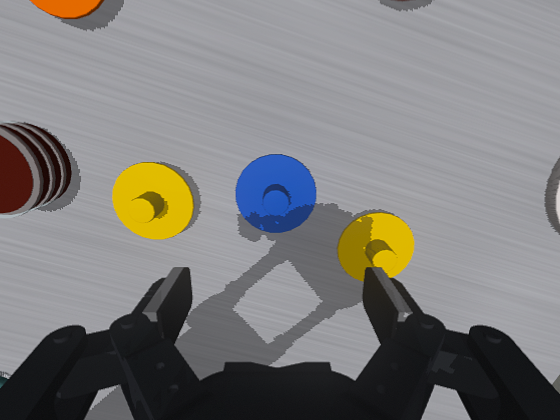

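Both views put the blue lid at (0.4645, -0.301), and its image is at (276,193). I'll shift 2 mm, go down around the knob with the finger ends just above the flange, and grip.

Emit:
jog_arm(
  motion=[
    {"dx": 0,"dy": 0.2,"dz": -3.4,"turn": 0},
    {"dx": 0,"dy": 0,"dz": -3.4,"turn": 0},
    {"dx": 0,"dy": 0,"dz": -3.4,"turn": 0},
    {"dx": 0,"dy": 0,"dz": -2.8,"turn": 0},
    {"dx": 0,"dy": 0,"dz": -1.2,"turn": 0},
    {"dx": 0,"dy": 0,"dz": -0.6,"turn": 0},
    {"dx": 0,"dy": 0,"dz": 0,"turn": 0},
    {"dx": 0,"dy": 0,"dz": 0,"turn": 0},
    {"dx": 0,"dy": 0,"dz": 0,"turn": 0},
  ],
)

```text
time: 2.2
tool_pos: [0.4669, -0.3016, 0.0305]
tcp_rot: [3.104, 0.465, 0.004]
wrist_force: [-0.5, 0.5, -0.1]
width: 0.996
```

Emit:
jog_arm(
  motion=[
    {"dx": 0,"dy": 0,"dz": 0,"turn": 0},
    {"dx": 0,"dy": 0,"dz": 0,"turn": 0},
    {"dx": 0,"dy": 0,"dz": 0,"turn": 0},
    {"dx": 0,"dy": 0,"dz": 0,"turn": 0},
    {"dx": 0,"dy": 0,"dz": 0,"turn": 0},
    {"dx": 0,"dy": 0,"dz": 0,"turn": 0},
    {"dx": 0,"dy": 0,"dz": 0,"turn": 0},
    {"dx": 0,"dy": 0,"dz": 0,"turn": 0},
    {"dx": 0,"dy": 0,"dz": 0,"turn": 0},
    {"dx": 0,"dy": 0,"dz": 0,"turn": 0},
  ],
  fingers=1.8,
  grip_force=60,
)

```text
time: 3.03
tool_pos: [0.4659, -0.3003, 0.0289]
tcp_rot: [3.106, 0.466, 0.001]
wrist_force: [-0.6, 1.0, 6.3]
width: 0.281
```

Emit:
jog_arm(
  motion=[
    {"dx": 0,"dy": 0,"dz": 1,"turn": 0},
    {"dx": 0,"dy": 0,"dz": 3,"turn": 0},
    {"dx": 0,"dy": 0,"dz": 4,"turn": 0},
    {"dx": 0,"dy": 0,"dz": 4,"turn": 0},
    {"dx": 0,"dy": 0,"dz": 4,"turn": 0},
    {"dx": 0,"dy": 0,"dz": 1,"turn": 0},
    {"dx": 0,"dy": 0,"dz": 0,"turn": 0},
    {"dx": 0,"dy": 0,"dz": 0,"turn": 0},
  ],
)

```text
time: 3.7
tool_pos: [0.4653, -0.3, 0.1985]
tcp_rot: [3.106, 0.466, 0.001]
wrist_force: [-0.8, 1.6, -0.7]
width: 0.281
```

Emit:
jog_arm(
  motion=[
    {"dx": 0.5,"dy": 2,"dz": 0,"turn": 0},
    {"dx": 0.5,"dy": 3.8,"dz": 0,"turn": 0},
    {"dx": 0.5,"dy": 3.8,"dz": 0,"turn": 0},
    {"dx": 0.5,"dy": 3.8,"dz": 0,"turn": 0},
    {"dx": 0.5,"dy": 3.8,"dz": 0,"turn": 0},
    {"dx": 0.5,"dy": 3.8,"dz": 0,"turn": 0},
    {"dx": 0.5,"dy": 3.8,"dz": 0,"turn": 0},
    {"dx": 0.5,"dy": 3.8,"dz": 0,"turn": 0},
    {"dx": 0.5,"dy": 3.8,"dz": 0,"turn": 0},
    {"dx": 0.5,"dy": 3.8,"dz": 0,"turn": 0},
    {"dx": 0.5,"dy": 3,"dz": 0,"turn": 0},
    {"dx": 0,"dy": 2,"dz": 0,"turn": 0},
  ],
)

```text
time: 4.7
tool_pos: [0.5184, 0.1146, 0.1946]
tcp_rot: [-3.106, -0.469, 0.009]
wrist_force: [0.2, -0.7, -0.4]
width: 0.279
```

Emit:
jog_arm(
  motion=[
    {"dx": 0,"dy": 0,"dz": 0,"turn": 0},
    {"dx": 0,"dy": 0,"dz": 0,"turn": 0},
    {"dx": 0,"dy": 0,"dz": 0,"turn": 0},
    {"dx": 0,"dy": 0,"dz": 0,"turn": 0},
  ],
)

```text
time: 5.03
tool_pos: [0.5194, 0.1107, 0.1967]
tcp_rot: [3.107, 0.464, -0.004]
wrist_force: [-0.6, -0.1, -0.7]
width: 0.284
```

```bash
python3 lookb.py w3.png .023 .075
```

```text
5.0333 [0.51939211 0.1107383  0.19673912] [ 3.10662603  0.46433531 -0.00443168] [-0.5806738  -0.0715637  -0.65508111] 0.28374013114949376
(203, 192, 149, 135) 0.023 ((0.43178293108940125, 0.08407894521951675), 0.08986932784318924)
(203, 192, 149, 135) 0.075 ((0.45852500200271606, 0.09239719808101654), 0.07512513548135757)
(255, 28, 101, 110) 0.023 ((0.627803385257721, 0.11626718193292618), 0.04985937848687172)
(255, 28, 101, 110) 0.075 ((0.6222879886627197, 0.11931006610393524), 0.04165932163596153)
```

View pics/w3.png

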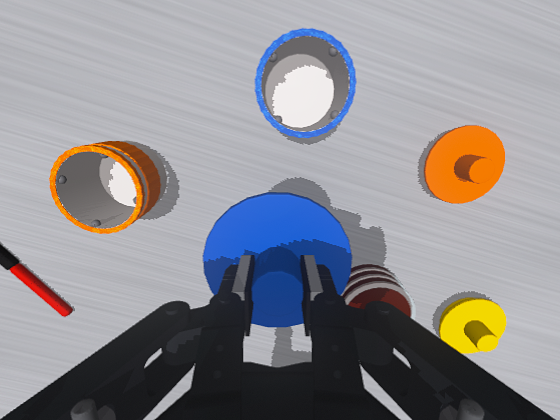

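The wrist view shows the lid held at (277,258) with the jar's rim ahead at (306,82). I'll measure the rim from its inner edge, and the lid's tilt and offset in the grip from depth.

```bash
cat > fit.py <<'E'
from h import *
from scipy.optimize import least_squares
def circ(P):
    r=least_squares(lambda q:np.hypot(P[:,0]-q[0],P[:,1]-q[1])-q[2],[*P.mean(0),.04],loss="soft_l1",f_scale=.001);return r.x
s=bot.read_state();tcp=np.array(s["tool_pos"]);print(tcp)
c=cam("wrist");hsv=cv2.cvtColor(c[0],cv2.COLOR_RGB2HSV)
m=cv2.inRange(hsv,(100,100,30),(130,255,255))
cs,h=cv2.findContours(m,cv2.RETR_CCOMP,cv2.CHAIN_APPROX_NONE)
for k,hh in zip(cs,h[0]):
    if cv2.contourArea(k)>2000 and k[:,0,1].max()<185:
        P=onplane(c,k.reshape(-1,2),.075)[:,:2];print("rim","inner" if hh[3]>=0 else "outer",circ(P))
v,u=np.nonzero(cv2.erode(m,np.ones((5,5)))*(np.arange(420)[:,None]>188)*(c[1]>0))
P=bydepth(c,np.c_[u,v]);print("n",len(P))
zt=np.median(P[:,2])
for _ in range(8):
    A=np.c_[P[:,:2]-tcp[:2],np.ones(len(P))] 
    if _==0: w=abs(P[:,2]-zt)<.008
    q=np.linalg.lstsq(A[w],P[w,2],rcond=None)[0];w=abs(A@q-P[:,2])<.003
print("plane slope",q[:2],"flange top rel tcp",q[2]-tcp[2],w.sum())
k=max((k for k in cs if k[:,0,1].min()>185),key=cv2.contourArea).reshape(-1,2);k=k[k[:,1]<270]
C=circ(onplane(c,k,q[2])[:,:2]);print("lid",C,"rel tcp",C[:2]-tcp[:2])
E
python3 fit.py
```

```text
[0.51973913 0.11067004 0.19721758]
rim outer [0.62241713 0.11925262 0.04098197]
rim inner [0.62229832 0.11919523 0.036626  ]
n 11090
plane slope [-0.00105425 -0.00030501] flange top rel tcp -0.005488553441960808 8100
lid [0.53161924 0.11516142 0.03013545] rel tcp [0.01188011 0.00449137]
```

```bash
sed -i 's/k=k\[k\[:,1\]<270\]/k=k[k[:,1]<235]/; s/^C=circ.*$/Q=onplane(c,k,q[2])[:,:2];C=least_squares(lambda x:np.hypot(*(Q-x).T)-.042,Q.mean(0)).x;print("lid",C,"rel tcp",C-tcp[:2],np.std(np.hypot(*(Q-C).T)),bot.read_state()["time"])/' fit.py; python3 fit.py
```

```text
[0.52000052 0.11068904 0.19764013]
rim outer [0.62236539 0.11928093 0.04098139]
rim inner [0.62228401 0.11917432 0.03662253]
n 11065
plane slope [-6.72394471e-04  6.79235355e-05] flange top rel tcp -0.005499671964527192 8104
lid [0.5182103  0.11104858] rel tcp [-0.00179022  0.00035953] 0.0003510567747553462 5.1833
```

Emit:
jog_arm(
  motion=[
    {"dx": 2.6,"dy": 0.2,"dz": 0,"turn": 0},
    {"dx": 2.6,"dy": 0.2,"dz": 0,"turn": 0},
    {"dx": 2.6,"dy": 0.2,"dz": 0,"turn": 0},
    {"dx": 2.6,"dy": 0.2,"dz": 0,"turn": 0},
    {"dx": 0,"dy": 0,"dz": -3,"turn": 0},
    {"dx": 0,"dy": 0,"dz": -3,"turn": 0},
    {"dx": 0,"dy": 0,"dz": -2,"turn": 0},
    {"dx": 0,"dy": 0,"dz": -0.5,"turn": 0},
    {"dx": 0,"dy": 0,"dz": 0,"turn": 0},
    {"dx": 0,"dy": 0,"dz": 0,"turn": 0},
    {"dx": 0,"dy": 0,"dz": 0,"turn": 0},
    {"dx": 0,"dy": 0,"dz": 0,"turn": 0},
  ],
)

```text
time: 6.18
tool_pos: [0.626, 0.12, 0.1158]
tcp_rot: [3.107, 0.466, 0.007]
wrist_force: [-0.1, -0.9, -0.5]
width: 0.281
```

```bash
python3 - <<'E'
from h import *
s=bot.read_state();print(s["tool_pos"],s["time"],s["wrist_force"])
c=cam("wrist");b=cam("scene")
save("w4.png",np.hstack([cv2.resize(c[0],(400,300)),cv2.resize(b[0][130:280,260:460],(400,300))]))
E
```

```text
[0.62602073 0.12002158 0.11582302] 6.1833 [-0.09054962 -0.92987391 -0.46327   ]
```

View pics/w4.png

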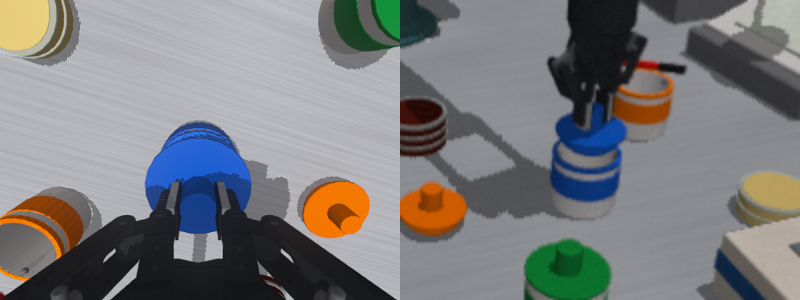

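The lid hovers about 12 mm above the blue jar's rim and close to concentric. I'll let it settle, then check the offset.

Emit:
jog_arm(
  motion=[
    {"dx": 0,"dy": 0,"dz": 0,"turn": 0},
    {"dx": 0,"dy": 0,"dz": 0,"turn": 0},
    {"dx": 0,"dy": 0,"dz": 0,"turn": 0},
    {"dx": 0,"dy": 0,"dz": 0,"turn": 0},
  ],
)

```text
time: 6.62
tool_pos: [0.6243, 0.12, 0.1134]
tcp_rot: [-3.107, -0.466, -0.0]
wrist_force: [0.3, 0.6, -0.4]
width: 0.28
```

```bash
python3 fit.py | grep -v rim; python3 - <<'E'
from h import *
# far rim of jar seen over the lid: outer top edge in wrist view
c=cam("top");hsv=cv2.cvtColor(c[0],cv2.COLOR_RGB2HSV);print(bot.read_state()["tool_pos"])
m=cv2.inRange(hsv,(100,100,30),(130,255,255));m[:130]=0;m[215:]=0;m[:,:150]=0;m[:,240:]=0
cs,_=cv2.findContours(m,cv2.RETR_EXTERNAL,cv2.CHAIN_APPROX_NONE);print([(cv2.boundingRect(k)) for k in cs if cv2.contourArea(k)>50])
E
```

```text
[0.62434483 0.11999556 0.11340646]
n 11736
plane slope [-3.46919353e-04  1.71055144e-05] flange top rel tcp -0.005542121406918468 8287
lid [0.62335063 0.12101855] rel tcp [-0.00099421  0.00102299] 0.0007892471337562984 6.6667
[0.62426772 0.11996779 0.11321404]
[(168, 157, 48, 36)]
```

Emit:
jog_arm(
  motion=[
    {"dx": -0.05,"dy": -0.15,"dz": 0,"turn": 0},
    {"dx": 0,"dy": 0,"dz": -0.4,"turn": 0},
    {"dx": 0,"dy": 0,"dz": -0.4,"turn": 0},
    {"dx": 0,"dy": 0,"dz": -0.4,"turn": 0},
    {"dx": 0,"dy": 0,"dz": -0.3,"turn": 0},
    {"dx": 0,"dy": 0,"dz": 0,"turn": 0},
    {"dx": 0,"dy": 0,"dz": 0,"turn": 0},
    {"dx": 0,"dy": 0,"dz": 0,"turn": 0},
  ],
)

```text
time: 7.38
tool_pos: [0.6238, 0.1184, 0.0982]
tcp_rot: [3.107, 0.466, -0.0]
wrist_force: [0.1, 0.2, -0.8]
width: 0.28
```

No contact force, and the plug is inside the rim. I'll press down slowly.

Emit:
jog_arm(
  motion=[
    {"dx": 0,"dy": 0,"dz": -0.2,"turn": 0},
    {"dx": 0,"dy": 0,"dz": -0.2,"turn": 0},
    {"dx": 0,"dy": 0,"dz": -0.1,"turn": 0},
    {"dx": 0,"dy": 0,"dz": 0,"turn": 0},
    {"dx": 0,"dy": 0,"dz": 0,"turn": 0},
  ],
)

```text
time: 7.8
tool_pos: [0.6246, 0.1187, 0.0946]
tcp_rot: [-3.107, -0.466, -0.003]
wrist_force: [-0.5, 0.1, 4.3]
width: 0.283
```

Emit:
jog_arm(
  motion=[
    {"dx": 0,"dy": 0,"dz": -0.2,"turn": 0},
    {"dx": 0,"dy": 0,"dz": -0.2,"turn": 0},
    {"dx": 0,"dy": 0,"dz": -0.1,"turn": 0},
    {"dx": 0,"dy": 0,"dz": -0.1,"turn": 0},
    {"dx": 0,"dy": 0,"dz": 0,"turn": 0},
    {"dx": 0,"dy": 0,"dz": 0,"turn": 0},
  ],
)

```text
time: 8.3
tool_pos: [0.6231, 0.1183, 0.0861]
tcp_rot: [3.107, 0.466, -0.003]
wrist_force: [-0.6, -0.1, -4.3]
width: 0.281
```

Emit:
jog_arm(
  motion=[
    {"dx": 0,"dy": 0,"dz": -0.1,"turn": 0},
    {"dx": 0,"dy": 0,"dz": -0.1,"turn": 0},
    {"dx": 0,"dy": 0,"dz": -0.1,"turn": 0},
    {"dx": 0,"dy": 0,"dz": 0,"turn": 0},
    {"dx": 0,"dy": 0,"dz": 0,"turn": 0},
    {"dx": 0,"dy": 0,"dz": 0,"turn": 0},
  ],
)

```text
time: 8.8
tool_pos: [0.6236, 0.1184, 0.086]
tcp_rot: [-3.107, -0.466, 0.001]
wrist_force: [-5.3, -0.0, 8.4]
width: 0.285
```

It's firm at z = 0.086, the expected seated height, with 8 N. I'll relax the press, open the fingers and back off straight up.

Emit:
jog_arm(
  motion=[
    {"dx": 0,"dy": 0,"dz": 0.1,"turn": 0},
    {"dx": 0,"dy": 0,"dz": 0,"turn": 0},
  ],
)

```text
time: 8.97
tool_pos: [0.6235, 0.1184, 0.086]
tcp_rot: [3.107, 0.466, -0.001]
wrist_force: [-3.7, -0.9, 6.0]
width: 0.279
```

Emit:
jog_arm(
  motion=[
    {"dx": 0,"dy": 0,"dz": 0,"turn": 0},
    {"dx": 0,"dy": 0,"dz": 0,"turn": 0},
    {"dx": 0,"dy": 0,"dz": 0,"turn": 0},
    {"dx": 0,"dy": 0,"dz": 0,"turn": 0},
    {"dx": 0,"dy": 0,"dz": 0,"turn": 0},
    {"dx": 0,"dy": 0,"dz": 0,"turn": 0},
    {"dx": 0,"dy": 0,"dz": 0,"turn": 0},
    {"dx": 0,"dy": 0,"dz": 0,"turn": 0},
  ],
  fingers=6,
)

```text
time: 9.63
tool_pos: [0.6239, 0.1184, 0.0852]
tcp_rot: [-3.107, -0.466, 0.0]
wrist_force: [-0.8, 0.2, 0.4]
width: 0.7
```

Emit:
jog_arm(
  motion=[
    {"dx": 0,"dy": 0,"dz": 1,"turn": 0},
    {"dx": 0,"dy": 0,"dz": 2,"turn": 0},
    {"dx": 0,"dy": 0,"dz": 3,"turn": 0},
    {"dx": 0,"dy": 0,"dz": 4,"turn": 0},
    {"dx": -4,"dy": 0,"dz": 0,"turn": 0},
    {"dx": -4,"dy": 0,"dz": 0,"turn": 0},
    {"dx": -4,"dy": 0,"dz": 0,"turn": 0},
    {"dx": 0,"dy": 0,"dz": 0,"turn": 0},
    {"dx": 0,"dy": 0,"dz": 0,"turn": 0},
    {"dx": 0,"dy": 0,"dz": 0,"turn": 0},
  ],
)

```text
time: 10.47
tool_pos: [0.5045, 0.1186, 0.1865]
tcp_rot: [-3.107, -0.466, -0.004]
wrist_force: [-0.0, 0.5, 0.8]
width: 0.703
```

```bash
python3 - <<'E'
from h import *
s=bot.read_state();print(s["tool_pos"],s["time"],s["wrist_force"],s["width"])
c=cam("wrist");b=cam("scene")
hsv=cv2.cvtColor(c[0],cv2.COLOR_RGB2HSV)
m=cv2.inRange(hsv,(100,100,30),(130,255,255))
v,u=np.nonzero(cv2.erode(m,np.ones((5,5)))*(c[1]>0));P=bydepth(c,np.c_[u,v])
w=abs(P[:,2]-.080)<.008
for _ in range(5):
    A=np.c_[P[:,:2]-P[w,:2].mean(0),np.ones(len(P))];q=np.linalg.lstsq(A[w],P[w,2],rcond=None)[0];w=abs(A@q-P[:,2])<.002
print("flange slope",q[:2],"z",q[2],"(expect .080) centre~",P[w,:2].mean(0),w.sum(),"max z",np.percentile(P[:,2],99.5))
save("w5.png",np.hstack([cv2.resize(c[0],(400,300)),cv2.resize(b[0][130:280,260:460],(400,300))]))
E
```

```text
[0.50448824 0.11858433 0.18650273] 10.4667 [-0.04892129  0.50075115  0.80177196] 0.7034832600092199
flange slope [0.00153553 0.00070374] z 0.080581587174341 (expect .080) centre~ [0.62249691 0.11998109] 7927 max z 0.10978021122399594
```

View pics/w5.png

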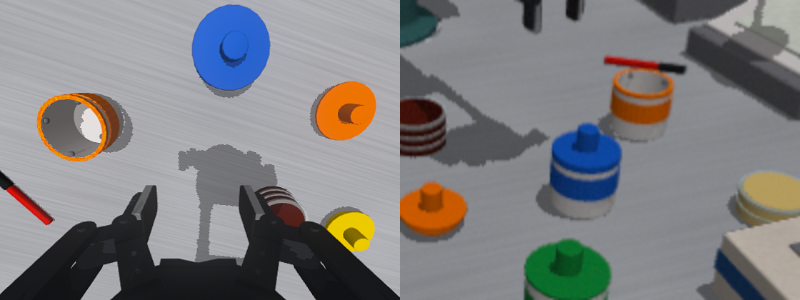

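The lid sits flush on the blue jar: flange top at 80.6 mm (80 expected), slope 0.002, jar upright. The arm is clear, and the orange jar and lid haven't been touched. I'll hand it in.

```bash
python3 -c "
from h import *
print(bot.finish_job())"
```

```text
the job is handed in; nothing more can be done
None
```

The blue lid is snapped home on the blue-banded jar, and I handed the job in at about 10.6 s of the 48 s allowed. I gripped the lid by its knob, carried it over and pressed it straight down. It snapped past the catches and stopped firm at about 8 N, and then I let go and backed off.

**Last checks:**
- **Height:** the flange top is at 80.6 mm, against 80 mm expected.
- **Level and centring:** the slope is about 0.002 rad, and the lid is about 1 mm off the jar's axis.
- **Jar and surroundings:** the jar stands upright, the gripper is clear, and the orange jar and lid look untouched in the pictures.

**Refused or disagreeing:**
- **Refused move:** the first move call was turned down because its rows lacked some of the four numbers. The arm did not move.
- **Bad fit:** my first circle fit of the held lid gave the wrong radius (30 mm instead of 42). I refitted it with the radius fixed.
- **Small scatter:** readings of the lid's position in the grip differed by about 1 mm, within what the fit needed.

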